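# Open the bait portioner's gate and hold its dial at the third click

## Task

Set the bait-ball portioner: first slide the blue gate grip along its track until its white line is level with the tip of the red pointer. Then turn the black spring-return dial clockwise (seen from above) to its third click, without ever running on to the fourth, and hold it there: it springs back if let go, so your program finishes while still gripping the dial at the third click, with the gate still at the pointer. Leave the other things on the bench where they are.

Things in the scene. Friction and masses are not known exactly. Their poses are not given: they have to be found in the camera images.
- portioner: The machine, fixed, turned up to 20 degrees: grey deck 250 (x) x 380 (y) x 50 mm high, origin at the centre of its underside. A hopper of maroon balls, 80 x 340 mm, fills its +x half up to 100 mm above the bench (local x 35 to 115 mm). Controls on the -x half (robot side): the gate's track along local y at x -55, from y -10 to 160 mm; the dial's axis at x -55, y -95 mm.
- gate_top (a point): Centre of the top face of the blue gate grip, a block 28 (local x) x 20 (local y) x 40 mm high with a white line across its top and down its robot side. Top 104.5 mm above the bench; the aluminium track under it (40 mm wide) reaches to 64 mm. It slides only along the machine's y, with about 1.5 N of friction, and stays where it is left.
- gate (a joint): Slide of the gate grip in m, 0 to 0.12, growing towards the machine's +y; it starts at 0 to 0.03. At value g the grip's centre is at local y = 15 mm + g.
- pointer_tip (a point): Tip of the red pointer clip, fixed on the deck on the robot side of the track (12 mm wide along the track, 19 mm long, 14 mm high; this point is on its mid-line at its top). Its place along the track varies, 20 mm or more further to +y than the gate starts. The gate is right when gate_top and pointer_tip have the same local y of the machine.
- dial_grip (a point): Point to grip on the dial: on its upright axis, 88 mm above the bench, inside the black grip bar. Bar 56 mm long along this point's x, 15 mm thick along its y (pinch across y), from 64 to 101 mm above the bench, on a black disc of 60 mm diameter over a steel plate of 92 mm (top at 56 mm). A white line on the bar's -x end points at six black ticks, one per stop, rest first.
- dial (a joint): Dial angle in rad, growing clockwise from above, 0 (rest, end stop) to 2.094. At 0 the bar's x is 0.628 anticlockwise of the machine's x. Clicks every 24 degrees (0.419): first 0.419, third 1.257. A spring pulls back, 0.055 N m at rest, 0.072 at the third click; clicks add a ripple of 0.04 N m: resistance swells after each stop, then drops before the next. Let go, it runs back to 0.
- spray_can: Bystander: yellow spray can, 64 mm diameter, 200 mm tall, standing; origin under its centre.
- nozzle: Bystander: blue cone nozzle, 60 mm diameter at its foot, 85 mm tall; origin under its centre.
- batten: Bystander: bare wood offcut 120 x 35 x 25 mm, lying along its x; origin under its centre.
- round_tray: Bystander: shallow brown round tray of maroon balls (stuck in place), 160 mm diameter, 28 mm high; origin under its centre.

How it is judged:
By the outcome, as a careful person would: the job done as asked, in the order asked, and still so for the second after the job is handed in, while the arm keeps its last pose, push and grip.
It also fails if it takes over 58 s, if anything falls off the work surface, if the arm or the gripper's body presses on something with over 40 N, if the wrist force passes 120 N, or if a joint passes its speed limit or range.

## Robot

A 7-joint arm with a two-finger parallel gripper is mounted at the origin on the work surface. World frame = base frame: x ahead of the robot, y to its left, z up, the work surface at z = 0. Lengths are in m, angles in degrees, forces in N, time in s.
With the tool pointing down it reaches from about 0.425 to 0.875 m from the base axis. Payload 4.7 kg.
Tool frame: the origin (TCP) lies at the very end of the fingers, on their centre line; the grasp point (between the pads) lies 19 mm behind it; z points along the fingers, y is the line along which they close (so a half turn about z gives the same grasp; the last joint's range is limited). The gripper opens to 87 mm and grips with 3 to 60 N. Pads are 19 mm wide; open, the fingers measure 117 mm over their backs; the gripper's body (75 mm by 190 mm) begins 51 mm behind the grasp point.
Start: joints at [-71.671, 18.392, -4.016, 83.108, 1.295, 78.541, -3.26], TCP at [0.196, 0.62, 0.202] pointing down, gripper open.
Joint ranges: [-163.93, 163.93], [-17.29, 119.83], [-79.2, 71.16], [3.27, 140.29], [-89.18, 269.18], [5.43, 117.66], [-154.24, 154.24]. Speed limits (degrees/s): [147.25, 147.25, 180, 180, 180, 180, 180].

## Interface

Orientations are given as [roll, pitch, yaw] about the fixed x, y, z axes, in that order (R = Rz(yaw) Ry(pitch) Rx(roll)).
In Python, from cell import telemetry, cams, env gives the robot as it stands.
- The arm moves only by the tool arm_command, never from a script. Its argument "series" is text: rows parted by semicolons, each of 5 numbers parted by spaces: the shift along the tool's x, y, z in mm, then the turn about the tool's z in rad, then the closure in counts, from 0 (fully open) to 255 (shut). A call has 1 to 20 rows; each row shifts and turns the commanded pose from where the row before left it, along the tool's axes as they then stand; what a row does not reach is not made up. A row lasts 1/12 s, in which the tool goes at most 41.7 mm and 7.16 degrees, less where a joint would pass 70% of its speed; a pose out of reach is approached as far as the arm can. A call is refused whole if a number of a shift passes 41.7 or a number of a turn 0.125, either way. A call with a gripper value outside its range is refused whole. The fingers move at their own pace and stop on an object; "squeeze" is the grip in N (left out, the last holds). Time passes only in rows, so rows that do not move let the fingers close. It gives the time, the measured TCP pose, the force, the opening and the grip force at its end, in the units of the state.
- telemetry.get_obs(): the state, without advancing time (a new reading comes with each control period).
- cams.read_camera(name): name is "side" or "top" or "wrist"; returns the picture (384x512x3 uint8, blue, green, red); there is no depth.
- cams.calibration(name): a dict with "K" (3x3 intrinsics, pixels), "origin" and "rotation" of the camera in the world; the wrist camera has in their place "hand_eye" (4x4, takes a point from camera to tool coordinates, whose origin is the TCP and whose axes are the flange's). Camera axes: x right, y down, z forward; pixel columns grow to the right and rows downward; lengths in m; the calibration is good to about 2 mm. A picture is of the moment at which its call begins: read the wrist's pose just before it. calibration takes no time and is no camera call.
- env.sign_off(): hands the job in; it is judged then, once.
The state is a dict: "time_s": time; "qpos": joint angles; "joint_velocities": joint speeds; "effort": joint torques, N m; "tool_pos": TCP position; "tool_rot": TCP orientation; "force": force on the tool from outside, world axes, zero at the start; "wrist_torque": the same for the moment, N m; "grip_width": finger opening in m; "grasp_force": force on a finger pad.
Only numpy, scipy, OpenCV 4.12 (cv2) and the standard library are available. Lean on these libraries where they do the work, as an engineer would, in place of code of your own. Each camera call takes 0.05 s, during which the arm holds its last target. There are 200 camera calls.

## Working session

There is one attempt and no reset: what is moved stays moved. The work goes in short steps, Python scripts to look and compute and a tool call to move; the robot and the scene stay as the last step left them, time stands still between calls to the robot, and variables do not carry over. Pictures are saved under pics/ and viewed, at most 10 in all, crops included, and the job is handed in when it is done.

Besides the shell and the picture viewer there is one more tool, called after "Emit:" as name(argument=value, ...), one argument or row to a line, values as JSON. arm_command: Moves the arm, as the interface text tells. Its arguments: {"type":"object","properties":{"series":{"type":"string"},"squeeze":{"type":"number"}},"required":["series"]}

```bash
mkdir -p pics
python3 - <<'E'
from cell import telemetry,cams,env
import cv2,numpy as np
np.set_printoptions(precision=4,suppress=True)
print(telemetry.get_obs())
for n in("top","side","wrist"):
    cv2.imwrite(f"pics/{n}0.png",cams.read_camera(n)); print(n,cams.calibration(n))
E
```

```text
{'time_s': 0.0, 'qpos': array([-71.6712,  18.4383,  -4.0134,  83.1765,   1.2936,  78.5408,
        -3.2591]), 'joint_velocities': array([-0.0706, -0.0138, -0.034 , -0.0025,  0.0183, -0.0214,  0.0087]), 'effort': array([ -0.0003, -49.1285,  -0.4042, -31.2525,  -0.064 ,   0.0441,
         0.0002]), 'tool_pos': array([0.1956, 0.6192, 0.2012]), 'tool_rot': array([-179.8896,    0.0052,  162.4796]), 'force': array([ 0.0895, -0.253 , -0.3081]), 'wrist_torque': array([ 0.0488,  0.0226, -0.0165]), 'grasp_force': 0.0, 'grip_width': 0.08759280027940922}
top {'K': array([[483.5484,   0.    , 260.0369],
       [  0.    , 483.5484, 189.9571],
       [  0.    ,   0.    ,   1.    ]]), 'origin': array([ 0.2817, -0.0261,  1.4962]), 'rotation': array([-170.1123,    0.7475,  -88.3659])}
side {'K': array([[450.5724,   0.    , 254.0027],
       [  0.    , 450.5724, 189.6227],
       [  0.    ,   0.    ,   1.    ]]), 'origin': array([0.4384, 0.906 , 0.9884]), 'rotation': array([-133.7881,   -0.7121, -172.582 ])}
wrist {'K': array([[293.7256,   0.    , 257.4039],
       [  0.    , 293.7256, 190.8561],
       [  0.    ,   0.    ,   1.    ]]), 'hand_eye': array([[ 0.0004, -0.9602, -0.2794,  0.0769],
       [ 1.    ,  0.0005, -0.0003, -0.0013],
       [ 0.0004, -0.2794,  0.9602, -0.1822],
       [ 0.    ,  0.    ,  0.    ,  1.    ]])}
```

View pics/top0.png

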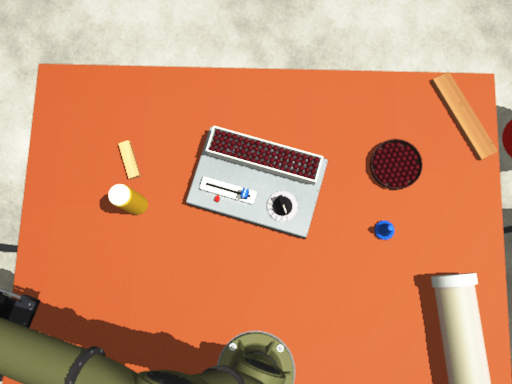

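View pics/side0.png

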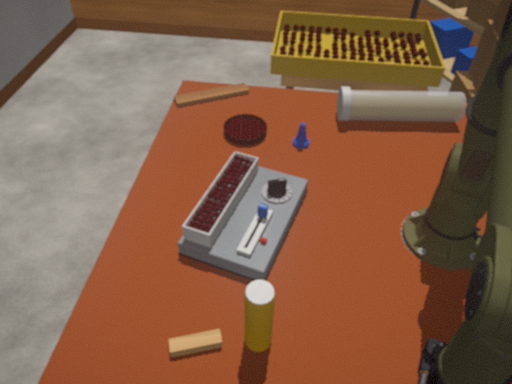

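The top picture shows the machine, with its deck corners near (210,127), (327,158), (306,237) and (187,204). The gate is near (244,193), the pointer near (217,198), the dial near (282,206) and the can near (125,198). I'll enlarge it next.

```bash
cat > h.py <<'E'
import numpy as np,cv2
from cell import telemetry,cams,env
from scipy.spatial.transform import Rotation as R
np.set_printoptions(precision=4,suppress=True)
def cam(n,o=None):
    c=cams.calibration(n);K=c["K"]
    if n!="wrist": return K,np.array(c["origin"]),R.from_euler("xyz",c["rotation"],degrees=True).as_matrix()
    H=c["hand_eye"];T=R.from_euler("xyz",o["tool_rot"],degrees=True).as_matrix()
    return K,o["tool_pos"]+T@H[:3,3],T@H[:3,:3]
def ray(C,uv,z):
    K,o,M=C;d=M@np.linalg.solve(K,[uv[0],uv[1],1.]);return o+d*(z-o[2])/d[2]
def proj(C,p):
    K,o,M=C;q=K@(M.T@(np.array(p)-o));return q[:2]/q[2]
E
python3 - <<'E'
from h import *
im=cv2.imread("pics/top0.png")
c=im[115:245,175:340];cv2.imwrite("pics/topc.png",cv2.resize(c,(0,0),fx=4.8,fy=4.6,interpolation=cv2.INTER_CUBIC))
C=cam("top")
for n,uv,z in[("A",(210,127),.1),("c1",(327,158),.1),("c2",(306,237),.05),("c3",(187,204),.05),("gate",(244,193),.1045),("ptr",(217,198),.064),("dial",(282,206),.101),("cantop",(119,195),.2),("noz",(384,231),.0)]:
    print(n,ray(C,uv,z))
E
```

```text
A [0.7124 0.1548 0.1   ]
c1 [ 0.6257 -0.1963  0.1   ]
c2 [ 0.3945 -0.1411  0.05  ]
c3 [0.4843 0.2198 0.05  ]
gate [0.5135 0.0456 0.1045]
ptr [0.5029 0.1282 0.064 ]
dial [ 0.4786 -0.0662  0.101 ]
cantop [0.4831 0.3814 0.2   ]
noz [ 0.4235 -0.3851  0.    ]
```

View pics/topc.png

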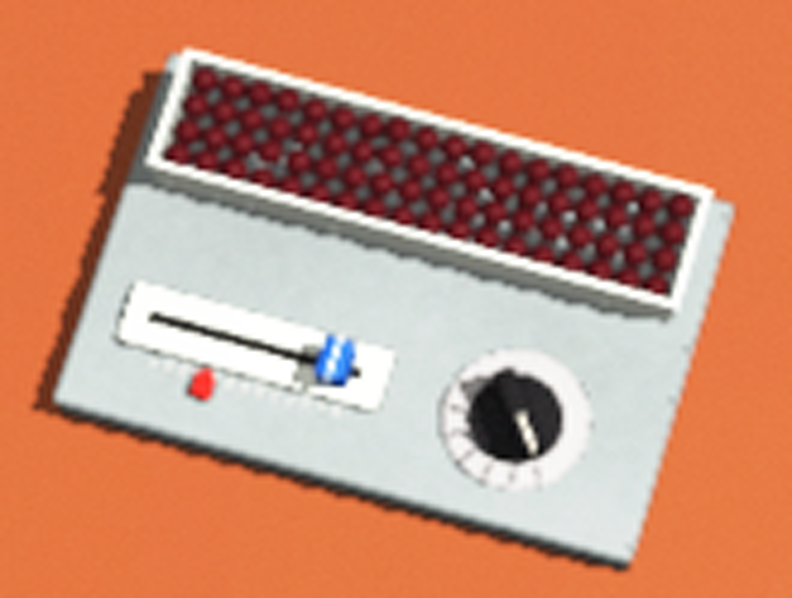

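The crop shows the gate at the low end of its track and the pointer further towards +y. The dial plate is centred at crop (517,419), and its white line points to the first tick. I'll fit the machine pose from these.

Run:
```python
from h import *
from scipy.optimize import least_squares
C=cam("top")
obs=[((517,419),(-.055,-.095,.056)),((135,283),(-.035,.16,.064)),((398,350),(-.035,-.01,.064)),((378,411),(-.075,-.01,.064)),((118,342),(-.075,.16,.064)),((632,560),(-.125,-.19,.05)),((57,403),(-.125,.19,.05)),((735,205),(.125,-.19,.05))]
px=[(175+a/4.8,115+b/4.6) for (a,b),_ in obs]
def w(p,l): c,s=np.cos(p[2]),np.sin(p[2]);return np.array([p[0]+c*l[0]-s*l[1],p[1]+s*l[0]+c*l[1],l[2]])
f=lambda p:np.concatenate([proj(C,w(p,l))-u for u,(_,l) in zip(px,obs)])
s=least_squares(f,[.53,.02,-.24],x_scale=.01);p=s.x;print(p,np.degrees(p[2]),f(p).reshape(-1,2))
np.save("m.npy",p)
gx=[(175+a/4.8,115+b/4.6) for a,b in[(336,358),(203,370)]]
for u,z in zip(gx,(.1045,.064)):
    q=ray(C,u,z)[:2]-p[:2];c,s_=np.cos(p[2]),np.sin(p[2]);print(c*q[0]+s_*q[1],-s_*q[0]+c*q[1])
t=w(p,(-.075,.04,.23));o=telemetry.get_obs()
T=R.from_euler("xyz",o["tool_rot"],degrees=True).as_matrix();print(t,T.T@(t-o["tool_pos"])*1e3)
print("dial",w(p,(-.055,-.095,.088)))
```

```text
[ 0.5618  0.0082 -0.2518] -14.424512972275142 [[ 0.1504 -0.0448]
 [ 0.3912 -0.0931]
 [-0.4379  0.5413]
 [ 0.0192 -0.0462]
 [ 0.01   -0.4017]
 [ 0.5186  0.6303]
 [-0.9972  0.0991]
 [ 0.3387 -0.7626]]
-0.05485141678366285 0.02142798016488047
-0.07928981428100773 0.10289570605601202
[0.4992 0.0657 0.23  ] [-456.2077 -436.7394  -27.9043]
dial [ 0.4849 -0.0701  0.088 ]
```

Emit:
arm_command(
  series="-10 -10 -6 -0.003 0;-20 -20 -6 -0.003 0;-25 -24 -6 -0.003 0;-25 -24 -5 -0.003 0;-25 -24 -5 -0.003 0;-25 -24 0 -0.003 0;-25 -24 0 -0.003 0;-25 -24 0 -0.003 0;-25 -24 0 -0.003 0;-25 -24 0 -0.003 0;-25 -24 0 -0.003 0;-25 -24 0 -0.003 0;-25 -24 0 -0.003 0;-25 -24 0 -0.003 0;-25 -24 0 -0.003 0;-25 -24 0 -0.003 0;-25 -24 0 -0.003 0;-25 -24 0 -0.003 0;-18 -18 0 0 0;-8 -8 0 0 0",
  squeeze=15,
)

```text
time_s: 1.82
tool_pos: [0.5147, 0.0662, 0.2307]
tool_rot: [-180.0, 0.1, 165.2]
force: [-0.2, -0.0, -0.2]
grip_width: 0.0869
grasp_force: 0.0
```

Emit:
arm_command(
  series="0 0 0 0 0;0 0 0 0 0;0 0 0 0 0",
)

```text
time_s: 2.07
tool_pos: [0.5128, 0.0729, 0.2303]
tool_rot: [180.0, -0.0, 165.7]
force: [0.1, 0.6, 0.1]
grip_width: 0.0867
grasp_force: 0.0
```

Run:
```python
from h import *
o=telemetry.get_obs();im=cams.read_camera("wrist");cv2.imwrite("pics/w1.png",cv2.resize(im,(800,600),interpolation=cv2.INTER_CUBIC))
np.save("o1.npy",o,allow_pickle=True);print(o["time_s"],o["tool_pos"],o["tool_rot"],o["qpos"])
```

```text
2.0667 [0.5128 0.0729 0.2303] [179.9502  -0.0459 165.6564] [-37.3844   0.9601  26.9026 100.1605  -0.5082  79.0045  65.2684]
```

View pics/w1.png

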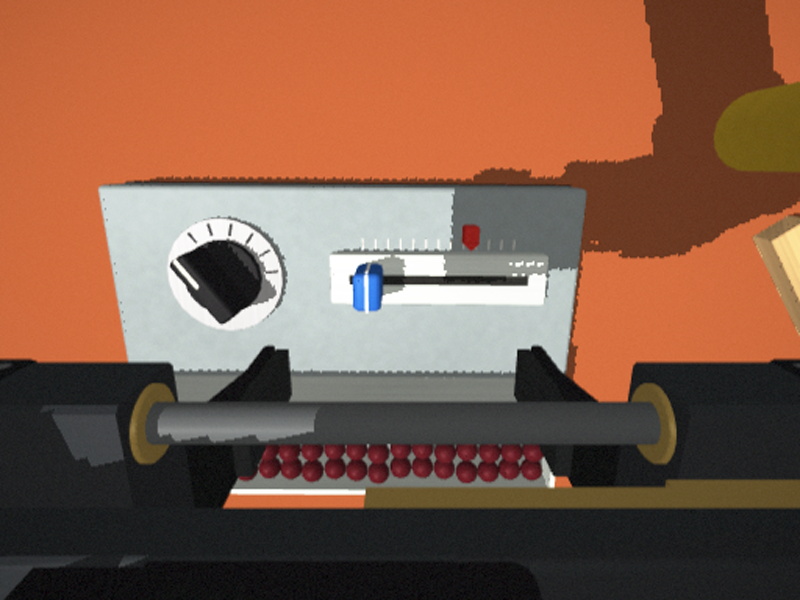

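The wrist view shows the plate centred near (226,274) and the track corners at (330,253), (548,254), (545,305) and (331,303). The gate line is near x=367 and the pointer tip near (472,248).

Run:
```python
from h import *
from scipy.optimize import least_squares
o=np.load("o1.npy",allow_pickle=True).item();C=cam("wrist",o);k=1.5625
obs=[((226.5,274),(-.055,-.095,.056)),((330,253),(-.075,-.01,.064)),((548,254),(-.075,.16,.064)),((545,305),(-.035,.16,.064)),((331,303),(-.035,-.01,.064)),((586,189),(-.125,.19,.05)),((100,185),(-.125,-.19,.05))]
px=[np.array(a)/k for a,_ in obs]
def w(p,l): c,s=np.cos(p[2]),np.sin(p[2]);return np.array([p[0]+c*l[0]-s*l[1],p[1]+s*l[0]+c*l[1],l[2]])
f=lambda p:np.concatenate([proj(C,w(p,l))-u for u,(_,l) in zip(px,obs)])
p=least_squares(f,np.load("m.npy"),x_scale=.01).x;print(p,np.degrees(p[2]),f(p).reshape(-1,2))
np.save("m2.npy",p);c,s=np.cos(p[2]),np.sin(p[2])
def loc(q): q=q[:2]-p[:2];return c*q[0]+s*q[1],-s*q[0]+c*q[1]
print("gate",loc(ray(C,np.array((367,290))/k,.1045)),"ptr",loc(ray(C,np.array((472,248))/k,.064)))
for y in(.02,.025):
    print([proj(C,w(p,(x,y,.1045)))*k for x in(-.069,-.041)])
T=R.from_euler("xyz",o["tool_rot"],degrees=True).as_matrix()
for y in(.02,.022,.024): t=w(p,(-.055,y,.074));print(t,T.T@(t-o["tool_pos"])*1e3)
print("dial",w(p,(-.055,-.095,.07)))
```

```text
[ 0.5626  0.0109 -0.2576] -14.757676317900497 [[-0.8184  1.0972]
 [-0.3749  0.3864]
 [ 1.4566  0.8026]
 [ 0.2326 -0.0437]
 [ 0.1635  0.2511]
 [ 2.5212 -0.6516]
 [-3.1845 -0.5799]]
gate (np.float64(-0.057210538420489176), np.float64(0.02161879193996802)) ptr (np.float64(-0.08017845995521197), np.float64(0.09944202610276057))
[array([364.4123, 273.443 ]), array([365.0188, 312.1775])]
[array([371.6797, 273.4965]), array([372.111 , 312.2282])]
[0.5146 0.0442 0.074 ] [ -8.8899 -27.5014 156.2454]
[0.5151 0.0462 0.074 ] [ -8.9044 -25.5015 156.2472]
[0.5156 0.0481 0.074 ] [ -8.9188 -23.5015 156.2489]
dial [ 0.4853 -0.067   0.07  ]
```

Emit:
arm_command(
  series="-3 -8 10 0 0;-3 -9 20 0 0;-3 -9 20 0 0;0 0 20 0 0;0 0 20 0 0;0 0 20 0 0;0 0 20 0 0;0 0 16 0 0;0 0 10 0 0;0 0 0 0 0;0 0 0 0 0;0 0 0 0 0;0 0 0 0 0;0 0 0 0 0",
)

```text
time_s: 3.28
tool_pos: [0.5167, 0.0446, 0.0753]
tool_rot: [179.9, 0.1, 165.6]
force: [-0.9, -0.5, 0.2]
grip_width: 0.087
grasp_force: 0.0
```

Emit:
arm_command(
  series="0 0 0 0 255;0 0 0 0 255;0 0 0 0 255;0 0 0 0 255;0 0 0 0 255;0 0 0 0 255;0 0 0 0 255;0 0 0 0 255;0 0 0 0 255;0 0 0 0 255;0 0 0 0 255;0 0 0 0 255;0 0 0 0 255;0 0 0 0 255;0 0 0 0 255;0 0 0 0 255",
)

```text
time_s: 4.62
tool_pos: [0.516, 0.0446, 0.0743]
tool_rot: [180.0, 0.0, 165.6]
force: [1.1, 0.8, -0.2]
grip_width: 0.0196
grasp_force: 15.0
```

Run:
```python
from h import *
o=telemetry.get_obs();p=np.load("m2.npy");c,s=np.cos(p[2]),np.sin(p[2]);q=o["tool_pos"][:2]-p[:2]
print(o["tool_pos"],o["tool_rot"],"local",c*q[0]+s*q[1],-s*q[0]+c*q[1],o["grip_width"],o["grasp_force"],o["force"])
im=cams.read_camera("wrist");cv2.imwrite("pics/w2.png",cv2.resize(im[120:300,120:460],(800,424),interpolation=cv2.INTER_CUBIC))
```

```text
[0.516  0.0446 0.0743] [179.9769   0.0062 165.5776] local -0.05374761576245178 0.020746365724008564 0.019573771501529037 14.996135383844376 [ 1.0598  0.764  -0.1709]
```

View pics/w2.png

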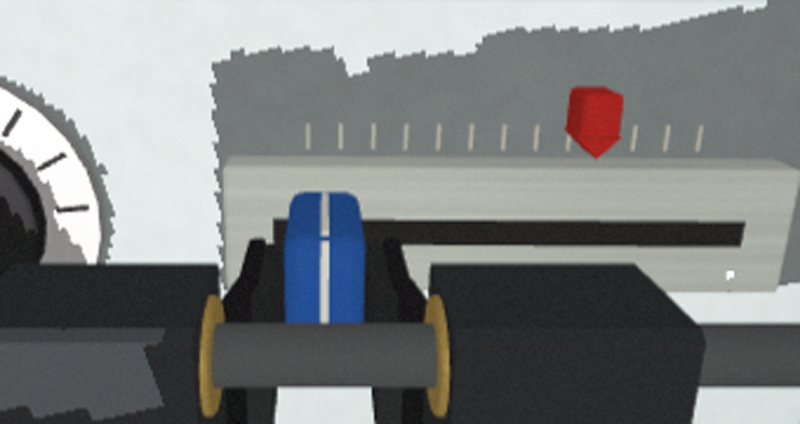

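The gate is gripped: its line is at crop x 325, close to the tool's mid-plane, and the pointer tip is at crop (596,157). I'll slide most of the way and then compare the two with little parallax.

Emit:
arm_command(
  series="0 2 0 0 255;0 5 0 0 255;0 7 0 0 255;0 8 0 0 255;0 8 0 0 255;0 8 0 0 255;0 8 0 0 255;0 8 0 0 255;0 7 0 0 255;0 6 0 0 255;0 5 0 0 255;0 3 0 0 255;0 0 0 0 255;0 0 0 0 255;0 0 0 0 255;0 0 0 0 255",
)

```text
time_s: 6.0
tool_pos: [0.535, 0.1173, 0.0743]
tool_rot: [179.9, 0.1, 165.6]
force: [5.2, 1.5, -3.1]
grip_width: 0.02
grasp_force: 15.0
```

Run:
```python
from h import *
o=telemetry.get_obs();p=np.load("m2.npy");c,s=np.cos(p[2]),np.sin(p[2]);q=o["tool_pos"][:2]-p[:2]
np.save("o3.npy",o,allow_pickle=True)
print(o["tool_pos"],o["tool_rot"],"local",c*q[0]+s*q[1],-s*q[0]+c*q[1],o["grip_width"],o["grasp_force"],o["force"],o["qpos"])
im=cams.read_camera("wrist");cv2.imwrite("pics/w3.png",cv2.resize(im[145:245,190:325],(0,0),fx=5.9,fy=5.9,interpolation=cv2.INTER_CUBIC))
```

```text
[0.535  0.1173 0.0743] [179.9445   0.0525 165.5657] local -0.0538371870495416 0.09582817142880348 0.020015494385456238 14.994940459728241 [ 5.2334  1.4843 -3.1462] [-38.3319  12.2832  25.974  107.4897  -6.1148  61.5004  65.6086]
```

View pics/w3.png

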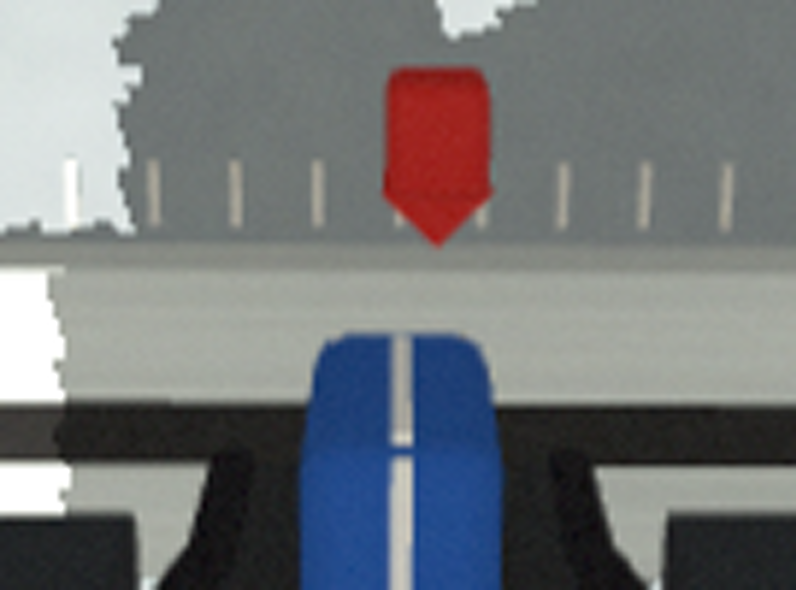

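The line is at crop x 402 and the pointer's mid-line at x 438, about 8.65 px/mm, so 4.2 mm remain.

Emit:
arm_command(
  series="0 1 0 0 255;0 1.2 0 0 255;0 1.2 0 0 255;0 0.8 0 0 255;0 0 0 0 255;0 0 0 0 255;0 0 0 0 255;0 0 0 0 255;0 0 0 0 100;0 0 0 0 100;0 0 0 0 0;0 0 0 0 0;0 0 0 0 0;0 0 0 0 0;0 0 0 0 0;0 0 0 0 0",
)

```text
time_s: 7.38
tool_pos: [0.5355, 0.1212, 0.0743]
tool_rot: [180.0, -0.0, 165.6]
force: [-0.0, 0.6, 0.3]
grip_width: 0.0652
grasp_force: 0.0
```

Run:
```python
from h import *
o=telemetry.get_obs();p=np.load("m2.npy");c,s=np.cos(p[2]),np.sin(p[2]);q=o["tool_pos"][:2]-p[:2]
print(o["tool_pos"],o["tool_rot"],"local",c*q[0]+s*q[1],-s*q[0]+c*q[1],o["grip_width"])
im=cams.read_camera("wrist");cv2.imwrite("pics/w4.png",cv2.resize(im[145:245,190:325],(0,0),fx=5.9,fy=5.9,interpolation=cv2.INTER_CUBIC))
```

```text
[0.5355 0.1212 0.0743] [179.9915  -0.0083 165.5778] local -0.05431961215787631 0.09976358069485863 0.06519573950329655
```

View pics/w4.png

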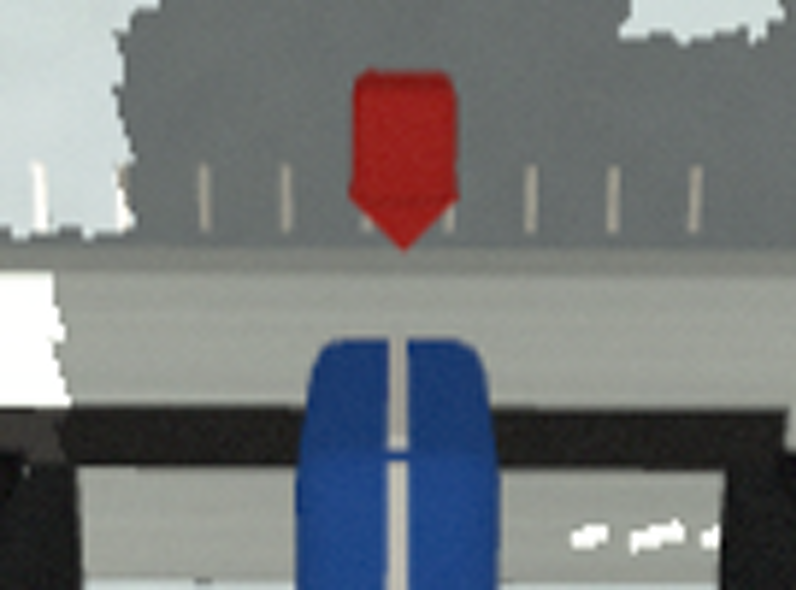

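The line is at x 398 and the tip at x 404, so the gate is about 0.7 mm short. I'll regrip with a small shift to mend that.

Emit:
arm_command(
  series="0 0.7 0 0 0;0 0 0 0 200;0 0 0 0 200;0 0 0 0 255;0 0 0 0 255;0 0 0 0 255;0 0 0 0 255;0 0 0 0 255;0 0 0 0 255;0 0 0 0 255;0 0 0 0 255;0 0 0 0 255;0 0 0 0 255;0 0 0 0 255;0 0 0 0 255;0 0 0 0 255",
  squeeze=8,
)

```text
time_s: 8.77
tool_pos: [0.5357, 0.1216, 0.0743]
tool_rot: [-180.0, -0.0, 165.6]
force: [1.0, -0.8, 0.1]
grip_width: 0.0199
grasp_force: 8.0
```

Emit:
arm_command(
  series="0 0 0 0 0;0 0 0 0 0;0 0 0 0 0;0 0 0 0 0;0 0 0 0 0;0 0 0 0 0;0 0 0 0 0;0 0 0 0 0;0 0 0 0 0;0 0 0 0 0",
)

```text
time_s: 9.6
tool_pos: [0.5358, 0.1218, 0.0743]
tool_rot: [180.0, 0.0, 165.6]
force: [0.2, -0.8, 0.7]
grip_width: 0.079
grasp_force: 0.0
```

Run:
```python
from h import *
o=telemetry.get_obs()
im=cams.read_camera("wrist");cv2.imwrite("pics/w5.png",cv2.resize(im[145:245,190:325],(0,0),fx=5.9,fy=5.9,interpolation=cv2.INTER_CUBIC))
# dial move: target local (-.055,-.095)
p=np.load("m2.npy");c,s=np.cos(p[2]),np.sin(p[2]);T=R.from_euler("xyz",o["tool_rot"],degrees=True).as_matrix()
for p in(p,np.load("m.npy")):
  c,s=np.cos(p[2]),np.sin(p[2]);t=np.array([p[0]+c*-.055+s*.095,p[1]-s*.055-c*.095,.14]);print(t,T.T@(t-o["tool_pos"])*1e3)
print(o["tool_pos"],o["tool_rot"],o["qpos"],o["grip_width"])
```

```text
[ 0.4853 -0.067   0.14  ] [   1.9274 -195.3786  -65.7276]
[ 0.4849 -0.0701  0.14  ] [   1.485  -198.4634  -65.7279]
[0.5358 0.1218 0.0743] [179.9951   0.0019 165.5748] [-38.5782  12.5512  25.8164 107.182   -6.1789  61.6212  65.2192] 0.07896459852954726
```

View pics/w5.png

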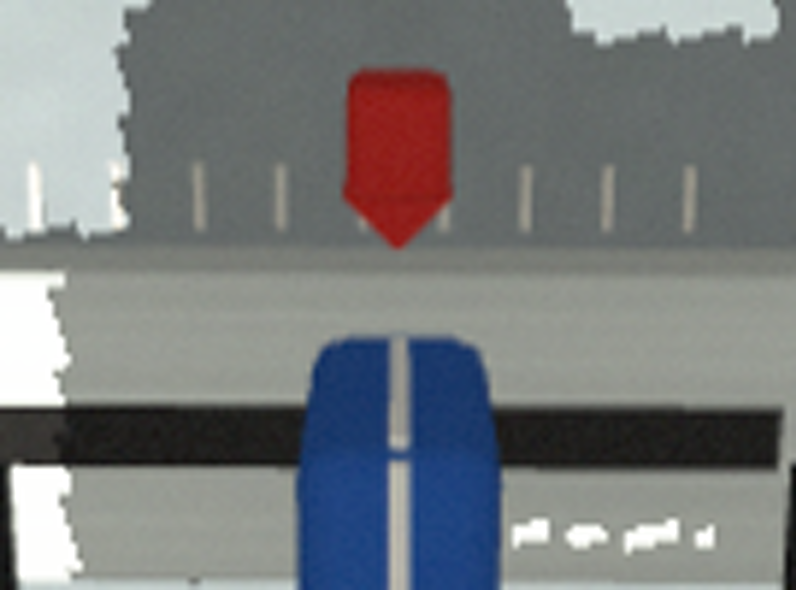

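The gate is aligned now, with the line at 399 and the tip at 398. Next I'll rise and go over to the dial.

Emit:
arm_command(
  series="0 0 -10 0 0;0 0 -20 0 0;0 0 -25 0 0;0 0 -25 0 0;0 0 -20 0 0;0 -8 -5 0 0;0 -18 0 0 0;0 -24 0 0 0;0 -24 0 0 0;0 -24 0 0 0;0 -24 0 0 0;0 -24 0 0 0;0 -22 0 0 0;0 -16 0 0 0;0 -10 0 0 0;2 -3 0 0 0;0 0 0 0 0;0 0 0 0 0;0 0 0 0 0;0 0 0 0 0",
)

```text
time_s: 11.32
tool_pos: [0.485, -0.0674, 0.1791]
tool_rot: [-180.0, -0.0, 165.7]
force: [0.0, -0.5, 0.4]
grip_width: 0.0871
grasp_force: 0.0
```

Emit:
arm_command(
  series="0 0 0 -0.06 0;0 0 0 -0.09 0;0 0 0 -0.1 0;0 0 0 -0.1 0;0 0 0 -0.1 0;0 0 0 -0.1 0;0 0 0 -0.05 0;0 0 0 -0.025 0;0 0 0 0 0;0 0 0 0 0;0 0 0 0 0",
)

```text
time_s: 12.23
tool_pos: [0.4848, -0.0683, 0.1792]
tool_rot: [180.0, 0.0, -158.6]
force: [-0.0, -0.1, 0.5]
grip_width: 0.0871
grasp_force: 0.0
```

Run:
```python
from h import *
o=telemetry.get_obs();im=cams.read_camera("wrist");np.save("o6.npy",o,allow_pickle=True);cv2.imwrite("pics/w6.png",cv2.resize(im,(800,600),interpolation=cv2.INTER_CUBIC))
C=cam("wrist",o);p=np.load("m2.npy");c,s=np.cos(p[2]),np.sin(p[2])
for z in(.056,.101):print(proj(C,[p[0]+c*-.055+s*.095,p[1]-s*.055-c*.095,z])*1.5625)
print(o["tool_pos"],o["tool_rot"],o["qpos"],o["time_s"])
```

```text
[405.0667 283.8926]
[405.5291 302.8198]
[ 0.4848 -0.0683  0.1792] [ 179.9991    0.0003 -158.6497] [-30.7624  -1.7046  35.378  108.2377   1.03    73.1549 115.6554] 12.2333
```

View pics/w6.png

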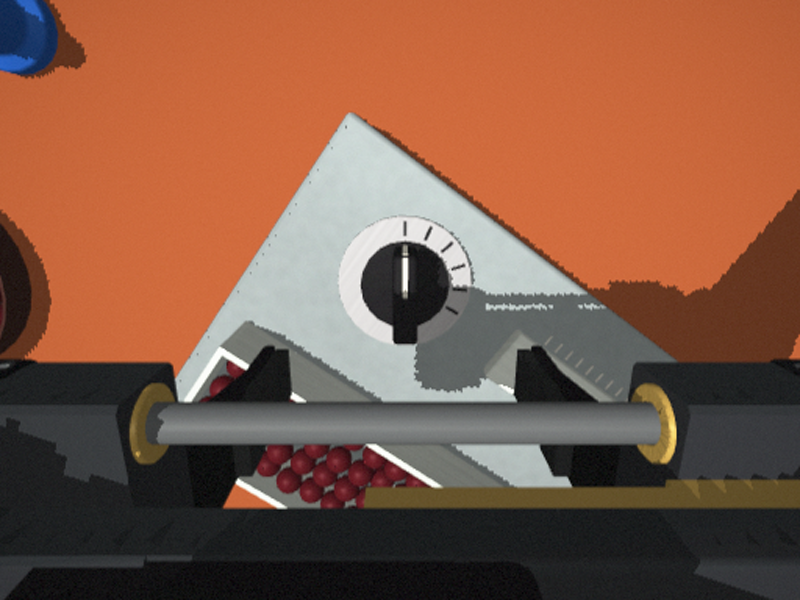

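The dial bar is upright in the picture, so the tool is lined up with it at rest. The plate centre is at (405,281), which calls for about +1.4 mm in x and +1.2 mm in y.

Emit:
arm_command(
  series="1.4 1.2 8 0 0;0 0 16 0 0;0 0 20 0 0;0 0 20 0 0;0 0 18 0 0;0 0 14 0 0;0 0 9 0 0;0 0 4 0 0;0 0 0 0 0;0 0 0 0 0;0 0 0 0 0;0 0 0 0 0",
  squeeze=12,
)

```text
time_s: 13.28
tool_pos: [0.4838, -0.0679, 0.0711]
tool_rot: [-180.0, 0.1, -158.6]
force: [0.3, -0.2, 0.5]
grip_width: 0.0872
grasp_force: 0.0
```

Emit:
arm_command(
  series="0 0 0 0 255;0 0 0 0 255;0 0 0 0 255;0 0 0 0 255;0 0 0 0 255;0 0 0 0 255;0 0 0 0 255;0 0 0 0 255;0 0 0 0 255;0 0 0 0 255;0 0 0 0 255;0 0 0 0 255;0 0 0 0 255;0 0 0 0 255;0 0 0 0 255;0 0 0 0 255;0 0 0 0 255;0 0 0 0 255",
)

```text
time_s: 14.78
tool_pos: [0.483, -0.0677, 0.0703]
tool_rot: [180.0, 0.0, -158.6]
force: [-1.3, 0.4, 1.4]
grip_width: 0.0152
grasp_force: 12.0
```

Emit:
arm_command(
  series="0 0 0 0 255;0 0 0 0 255;0 0 0 0 255;0 0 0 0 255",
  squeeze=35,
)

```text
time_s: 15.12
tool_pos: [0.483, -0.0677, 0.0702]
tool_rot: [180.0, -0.0, -158.6]
force: [-1.8, 1.6, 1.5]
grip_width: 0.0149
grasp_force: 35.0
```

Run:
```python
from h import *
o=telemetry.get_obs();[print(k,o[k]) for k in("time_s","tool_pos","tool_rot","force","wrist_torque","grip_width","grasp_force")]
```

```text
time_s 15.1167
tool_pos [ 0.483  -0.0677  0.0702]
tool_rot [ 179.9794   -0.0024 -158.6117]
force [-1.8226  1.5622  1.4821]
wrist_torque [ 0.4432  0.2809 -0.051 ]
grip_width 0.014877530311106784
grasp_force 35.00039577484131
```

Emit:
arm_command(
  series="0 0 0 0.04 255;0 0 0 0.06 255;0 0 0 0.06 255;0 0 0 0.06 255;0 0 0 0.06 255;0 0 0 0.06 255;0 0 0 0.06 255;0 0 0 0.06 255;0 0 0 0.06 255;0 0 0 0.06 255;0 0 0 0.04 255;0 0 0 0 255;0 0 0 0 255",
)

```text
time_s: 16.2
tool_pos: [0.4829, -0.0659, 0.0703]
tool_rot: [179.9, -0.1, 165.9]
force: [-2.1, 4.4, 2.1]
grip_width: 0.0146
grasp_force: 35.0
```

Emit:
arm_command(
  series="0 0 0 0.04 255;0 0 0 0.06 255;0 0 0 0.06 255;0 0 0 0.06 255;0 0 0 0.06 255;0 0 0 0.06 255;0 0 0 0.06 255;0 0 0 0.05 255;0 0 0 0.03 255;0 0 0 0 255;0 0 0 0 255;0 0 0 0 255",
)

```text
time_s: 17.2
tool_pos: [0.4835, -0.0647, 0.0703]
tool_rot: [179.8, -0.1, 138.5]
force: [0.7, 6.8, 1.2]
grip_width: 0.0143
grasp_force: 35.0
```

Run:
```python
from h import *
o=telemetry.get_obs();[print(k,o[k]) for k in("time_s","tool_pos","tool_rot","force","wrist_torque","grip_width","grasp_force","qpos")]
y=o["tool_rot"][2]%360;print("turned",np.radians(201.39-y))
```

```text
time_s 17.2
tool_pos [ 0.4835 -0.0647  0.0703]
tool_rot [179.8108  -0.1155 138.4758]
force [0.7175 6.826  1.166 ]
wrist_torque [ 1.672  -0.0104  0.0688]
grip_width 0.01427673066749884
grasp_force 35.003896951675415
qpos [-33.3404   5.3778  40.0523 115.9485  -4.2496  59.9847  57.191 ]
turned 1.098059623141668
```

Emit:
arm_command(
  series="0 0 0 0.03 255;0 0 0 0.04 255;0 0 0 0.04 255;0 0 0 0.03 255;0 0 0 0.02 255;0 0 0 0 255;0 0 0 0 255;0 0 0 0 255;0 0 0 0 255",
)

```text
time_s: 17.95
tool_pos: [0.4839, -0.0643, 0.0703]
tool_rot: [179.8, -0.1, 129.3]
force: [1.5, 8.7, -0.5]
grip_width: 0.0145
grasp_force: 35.0
```

Run:
```python
from h import *
o=telemetry.get_obs();[print(k,o[k]) for k in("time_s","tool_pos","force","wrist_torque","grip_width","grasp_force")]
y=o["tool_rot"][2]%360;print("turned",np.radians(201.39-y))
im=cams.read_camera("wrist");cv2.imwrite("pics/w7.png",cv2.resize(im[110:290,100:440],(800,424),interpolation=cv2.INTER_CUBIC))
```

```text
time_s 17.95
tool_pos [ 0.4839 -0.0643  0.0703]
force [ 1.5235  8.7053 -0.5412]
wrist_torque [ 1.7931 -0.2517  0.0684]
grip_width 0.014503651663843004
grasp_force 35.00839948654175
turned 1.2577269605417827
```

View pics/w7.png

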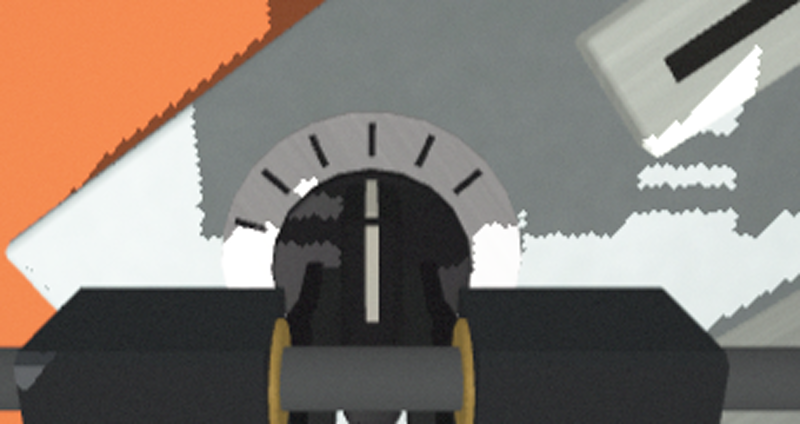

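The white line at x 372 points straight at the fourth of the six ticks, which is the third click. The grip is firm and nothing has been near the gate since I checked it, so I'll hand in.

```bash
python3 -c "
from cell import env
print(env.sign_off())"
```

```text
the job is handed in; nothing more can be done
None
```

The job is handed in with the gate line level with the red pointer tip (within about 0.2 mm in the wrist picture) and the dial held at its third click (turned 1.258 rad), still gripped at 35 N, at about 18 s of the 58 s allowed.

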